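# Park the toy vehicles in order of length

### The arm

A 7-joint arm with a two-finger parallel gripper is mounted at the origin on the work surface. World frame = base frame: x ahead of the robot, y to its left, z up, the work surface at z = 0. Lengths are in m, angles in rad, forces in N, time in s.
With the tool pointing down it reaches from about 0.4 to 0.875 m from the base axis. Payload 4.4 kg.
Tool frame: the origin (TCP) lies midway between the tips of the shut fingers; the grasp point (between the pads) lies grip_depth behind it (grip_depth is the distance from the TCP to the grasp point, in m); z points along the fingers, y is the direction in which the jaws open and shut (so a half turn about z gives the same grasp; the last joint's range is limited). The gripper opens to 85 mm and grips with 20 to 120 N. Pads are 22 mm wide; open, the fingers measure 114 mm over their backs; the gripper's body (76 mm by 85 mm) begins 54 mm behind the grasp point. The pads swing forward as they close: fully open they stand 13 mm farther back than shut.
Start: joints at [-1.258, 0.628, 0.038, 1.517, -0.027, 0.996, -0.02], TCP at [0.24, 0.604, 0.231] pointing down, gripper open.
Joint ranges: [-3.06, 3.06], [-0.37, 2.12], [-1.25, 1.32], [0.18, 2.47], [-1.1, 4.24], [0.23, 1.98], [-2.94, 2.94]. Speed limits (rad/s): [2.57, 2.57, 3.14, 3.14, 3.14, 3.14, 3.14].

### API

Orientations are given as a rotation vector (axis times angle).
In Python, from bench import * gives the robot as it stands. The module is installed in compiled form; this text tells all that it offers.
- The arm moves only by the tool carry_out, never from a script. Its argument "rows" is a list of rows, each a list of 7 numbers: the finger opening in mm, from 0 to 85.4, then the shift along the tool's x, y, z in mm, then the turn, a rotation vector about the tool's x, y, z in degrees. A call has 1 to 8 rows; each row is the pose to reach, as a shift and turn from the pose commanded when the call began, along the tool's axes at that moment; what a row does not reach only later rows make up. A row lasts 1/12 s, in which the tool goes at most 41.7 mm and 7.16 degrees, less where a joint would pass 70% of its speed; a pose out of reach is approached as far as the arm can. A call with a gripper value outside its range is refused whole. The fingers move at their own pace and stop on an object; "grip_force" is the grip in N (left out, the last holds). Time passes only in rows, so rows that repeat a pose let the fingers close. It gives the time, the measured TCP pose, the force and the opening at its end, in the units of the state.
- read_state(): the state, without advancing time (a new reading comes with each control period).
- get_image(name): name is "scene" or "top" or "wrist"; returns the picture (384x512x3 uint8, red, green, blue); there is no depth.
- camera_info(name): a dict with "intrinsics" (3x3 intrinsics, pixels), "R" (3x3) and "t" (3): a world point X has camera coordinates R X + t. Camera axes: x right, y down, z forward; pixel columns grow to the right and rows downward; lengths in m; the calibration is good to about 2 mm. A picture is of the moment at which its call begins: read the wrist's pose just before it. camera_info takes no time and is no camera call; for the wrist camera it gives the pose at the moment of the call.
- job_done(): hands the job in, once; it reports no verdict.
The state is a dict: "t": time; "joint_positions": joint angles; "qd": joint speeds; "joint_torque": joint torques, N m; "eef_pos": TCP position; "eef_rot": TCP orientation; "wrist_force": force on the tool from outside, world axes, zero at the start; "torque": the same for the moment, N m; "gripper_width": finger opening in m.
Only numpy, scipy, OpenCV 4.12 (cv2) and the standard library are available. Lean on these libraries where they do the work, as an engineer would, in place of code of your own. Each camera call takes 0.05 s, during which the arm holds its last target. There are 200 camera calls.

### The job

Tidy the play board: park the four toy vehicles in the four painted bays, one in each, in order of length, the shortest in the bay next to the toy tree and each next longer one in the next bay, so that the longest ends up next to the toy house. Each stands on its wheels, centred on its bay's black dot and straight along the bay, nose either way; leave the tree and the house standing where they are.

Things in the scene. Friction and masses are not known exactly. Their poses are not given: they have to be found in the camera images.
- car_center (a point): centre (half-way along, across and up) of a yellow car: a loose plastic toy 60 mm long, 36 mm wide and 38 mm high, standing on its wheels (rigid, they do not turn) on the play board, whose top is at z = 0.004 m. x axis: lengthways to the nose; y: across; z: up. Its sides are upright up to 26 mm above its foot, above that is a cabin 33 mm wide and 34 mm long; grip it across the 36 mm at mid-length.
- van_center (a point): centre (half-way along, across and up) of a red van with a white roof panel: a loose plastic toy 80 mm long, 36 mm wide and 46 mm high, standing on its wheels (rigid, they do not turn) on the play board, whose top is at z = 0.004 m. x axis: lengthways to the nose; y: across; z: up. Its sides are upright at mid-length over nearly the whole height; grip it across the 36 mm at mid-length.
- truck_center (a point): centre (half-way along, across and up) of a blue box truck with white roof strips: a loose plastic toy 102 mm long, 36 mm wide and 50 mm high, standing on its wheels (rigid, they do not turn) on the play board, whose top is at z = 0.004 m. x axis: lengthways to the nose; y: across; z: up. Its sides are upright at mid-length over nearly the whole height; grip it across the 36 mm at mid-length.
- bus_center (a point): centre (half-way along, across and up) of a white bus with an orange waistline: a loose plastic toy 126 mm long, 36 mm wide and 50 mm high, standing on its wheels (rigid, they do not turn) on the play board, whose top is at z = 0.004 m. x axis: lengthways to the nose; y: across; z: up. Its sides are upright at mid-length over nearly the whole height; grip it across the 36 mm at mid-length.
- bay_pink: parking bay: a pink-coloured rectangle 142 mm by 62 mm with a white border, painted flat on the grey parking lot on the play board, with a small black dot at its centre. Origin at its centre at board level (z = 0.004 m); x axis along the bay's length, y across it. The four bays stand side by side in one row, about 95 mm apart, in any order of colour; their colours carry no meaning.
- bay_lilac: parking bay: a lilac-coloured rectangle 142 mm by 62 mm with a white border, painted flat on the grey parking lot on the play board, with a small black dot at its centre. Origin at its centre at board level (z = 0.004 m); x axis along the bay's length, y across it. The four bays stand side by side in one row, about 95 mm apart, in any order of colour; their colours carry no meaning.
- bay_teal: parking bay: a teal-coloured rectangle 142 mm by 62 mm with a white border, painted flat on the grey parking lot on the play board, with a small black dot at its centre. Origin at its centre at board level (z = 0.004 m); x axis along the bay's length, y across it. The four bays stand side by side in one row, about 95 mm apart, in any order of colour; their colours carry no meaning.
- bay_sand: parking bay: a sand-coloured rectangle 142 mm by 62 mm with a white border, painted flat on the grey parking lot on the play board, with a small black dot at its centre. Origin at its centre at board level (z = 0.004 m); x axis along the bay's length, y across it. The four bays stand side by side in one row, about 95 mm apart, in any order of colour; their colours carry no meaning.
- tree: toy tree, dark green top on a round wooden foot, 60 mm high and 42 mm across, standing loose at one end of the row of bays (105 mm from the centre of the end bay); origin at the centre of its foot. It may be at either end.
- house: toy house, tan with a brown-red gable roof, about 48 by 46 mm and 56 mm high, standing loose at the other end of the row; origin at the centre of its foot.
Not all that is in view belongs to the job. Leave any blue look-alike of the part that bears car_center alone.

How it is judged:
At the end, for the whole second after the job is handed in: Counting from the tree: car, van, truck, bus, one in each bay. Each vehicle's centre lies within 15 mm (horizontally) of its bay's centre, its length within 0.2 rad (11 degrees) of the bay's length, either way round; it stands upright on the board, released and at rest (((horizontal distance between car_center and bay_pink below 0.015 m and angle between the x axis of car_center and the x axis of bay_pink, either way round below 0.2 rad) or (horizontal distance between car_center and bay_lilac below 0.015 m and angle between the x axis of car_center and the x axis of bay_lilac, either way round below 0.2 rad) or (horizontal distance between car_center and bay_teal below 0.015 m and angle between the x axis of car_center and the x axis of bay_teal, either way round below 0.2 rad) or (horizontal distance between car_center and bay_sand below 0.015 m and angle between the x axis of car_center and the x axis of bay_sand, either way round below 0.2 rad)) and horizontal distance between car_center and tree between 0.07 and 0.14 m and angle between each of car_center, van_center, truck_center, bus_center's own z axis and vertical below 0.12 rad and height (world z) of car_center below 0.029 m and linear speed of each of car, van, truck, bus below 0.02 m/s and ((horizontal distance between van_center and bay_pink below 0.015 m and angle between the x axis of van_center and the x axis of bay_pink, either way round below 0.2 rad) or (horizontal distance between van_center and bay_lilac below 0.015 m and angle between the x axis of van_center and the x axis of bay_lilac, either way round below 0.2 rad) or (horizontal distance between van_center and bay_teal below 0.015 m and angle between the x axis of van_center and the x axis of bay_teal, either way round below 0.2 rad) or (horizontal distance between van_center and bay_sand below 0.015 m and angle between the x axis of van_center and the x axis of bay_sand, either way round below 0.2 rad)) and horizontal distance between van_center and tree between 0.165 and 0.235 m and height (world z) of van_center below 0.033 m and ((horizontal distance between truck_center and bay_pink below 0.015 m and angle between the x axis of truck_center and the x axis of bay_pink, either way round below 0.2 rad) or (horizontal distance between truck_center and bay_lilac below 0.015 m and angle between the x axis of truck_center and the x axis of bay_lilac, either way round below 0.2 rad) or (horizontal distance between truck_center and bay_teal below 0.015 m and angle between the x axis of truck_center and the x axis of bay_teal, either way round below 0.2 rad) or (horizontal distance between truck_center and bay_sand below 0.015 m and angle between the x axis of truck_center and the x axis of bay_sand, either way round below 0.2 rad)) and horizontal distance between truck_center and tree between 0.26 and 0.33 m and height (world z) of each of truck_center, bus_center below 0.035 m and ((horizontal distance between bus_center and bay_pink below 0.015 m and angle between the x axis of bus_center and the x axis of bay_pink, either way round below 0.2 rad) or (horizontal distance between bus_center and bay_lilac below 0.015 m and angle between the x axis of bus_center and the x axis of bay_lilac, either way round below 0.2 rad) or (horizontal distance between bus_center and bay_teal below 0.015 m and angle between the x axis of bus_center and the x axis of bay_teal, either way round below 0.2 rad) or (horizontal distance between bus_center and bay_sand below 0.015 m and angle between the x axis of bus_center and the x axis of bay_sand, either way round below 0.2 rad)) and horizontal distance between bus_center and tree between 0.355 and 0.425 m); the robot touches nothing.
It fails at once if the tree is pushed more than 20 mm or knocked over (distance of tree from where it was at the start of the episode above 0.02 m or angle between tree's own z axis and vertical above 0.5 rad).
It fails at once if the house is pushed more than 20 mm or knocked over (distance of house from where it was at the start of the episode above 0.02 m or angle between house's own z axis and vertical above 0.5 rad).
It also fails if it takes over 99 s, if anything falls off the work surface, if the arm or the gripper's body presses on something with over 40 N, if the wrist force passes 120 N, or if a joint passes its speed limit or range.

## Working session

There is one attempt and no reset: what is moved stays moved. The work goes in short steps, Python scripts to look and compute and a tool call to move; the robot and the scene stay as the last step left them, time stands still between calls to the robot, and variables do not carry over. Pictures are saved under pics/ and viewed, about 12 in all and at most 16, crops included, and the job is handed in when it is done.

Besides the shell and the picture viewer there is one more tool, called after "Emit:" as name(argument=value, ...), one argument or row to a line, values as JSON. carry_out: Moves the arm, as the interface text tells. Its arguments: {"type":"object","properties":{"rows":{"type":"array"},"grip_force":{"type":"number"}},"required":["rows"]}

```bash
mkdir -p pics; python3 - <<'E'
from bench import *
import cv2,numpy as np
s=read_state();print(s['t'],s['eef_pos'],s['eef_rot'],s['gripper_width'],{k:v for k,v in s.items() if 'depth' in k})
import bench;print([x for x in dir(bench) if x[0]!='_'])
for n in('scene','top'):
    cv2.imwrite(f'pics/{n}0.png',cv2.resize(get_image(n)[:,:,::-1],None,fx=1.5,fy=1.5,interpolation=cv2.INTER_CUBIC))
    c=camera_info(n);print(n,c['intrinsics'],c['R'],c['t'])
E
```

```text
0.0 [0.24010162 0.60335344 0.23037931] [-5.91403826e-01 -3.08505070e+00  2.94508964e-03] 0.08552793021679919 {}
['PlanningError', 'camera_info', 'get_image', 'grip_depth', 'job_done', 'read_state']
scene [[368.19491738   0.         258.58159776]
 [  0.         368.19491738 193.57841068]
 [  0.           0.           1.        ]] [[ 8.87913755e-01  4.60009778e-01  4.08104651e-04]
 [ 3.47698615e-01 -6.70548650e-01 -6.55339744e-01]
 [-3.01189037e-01  5.82027071e-01 -7.55334133e-01]] [-0.39213359 -0.10628917  1.07302966]
top [[496.033255     0.         256.5602631 ]
 [  0.         496.033255   194.23638152]
 [  0.           0.           1.        ]] [[ 0.00201217 -0.99991924  0.01254835]
 [-0.99837595 -0.00272317 -0.05690388]
 [ 0.05693346 -0.01241347 -0.9983008 ]] [-0.0060606   0.44640556  1.51759547]
```

View pics/top0.png

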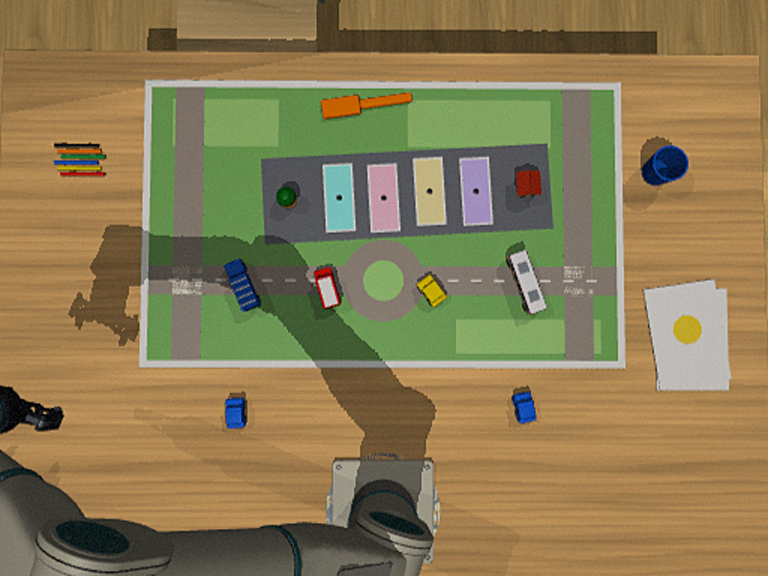

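View pics/scene0.png

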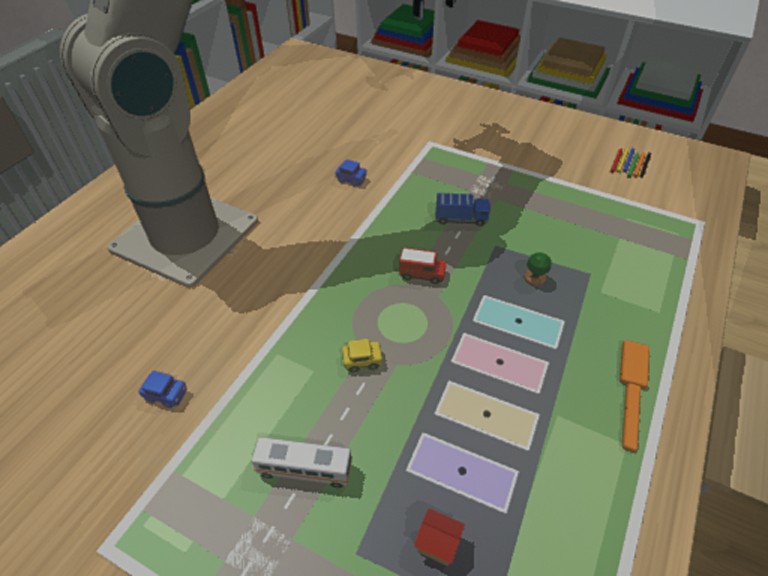

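Top view, in pixels of the 1.5x picture:
- Tree (287,195), then teal (339,198), pink (384,198), sand (430,191), lilac (476,191) and house (528,182).
- Vehicles: yellow car (432,290), red van (327,288), blue truck (241,285), white bus (527,281).
- Could be mistaken for them: two blue cars off the board at (235,411) and (524,406), and the orange hammer at (365,104). None of these is wanted.

The match is car to teal, van to pink, truck to sand and bus to lilac.

```bash
python3 - <<'E'
from bench import *
import cv2
print(grip_depth)
im=get_image('top');cv2.imwrite('pics/raw.png',im[:,:,::-1])
c=im[95:215,145:370,::-1]
cv2.imwrite('pics/crop1.png',cv2.resize(c,None,fx=3.5,fy=3.5,interpolation=cv2.INTER_CUBIC))
E
```

```text
0.0187
```

View pics/crop1.png

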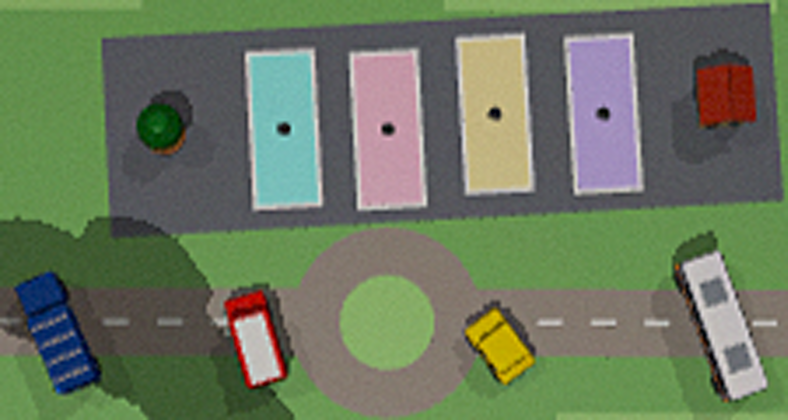

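```bash
cat > h.py <<'E'
from bench import *
import numpy as np,cv2
from scipy.spatial.transform import Rotation as Ro
def px2w(p,z,cam='top'):
    c=camera_info(cam);K,R,t=(np.array(c[k]) for k in('intrinsics','R','t'))
    d=R.T@np.linalg.solve(K,[p[0],p[1],1]);o=-R.T@t
    return (o+d*(z-o[2])/d[2])
def crop(p): return ((p[0]+.5)/3.5-.5+145,(p[1]+.5)/3.5-.5+95)
def pose(a,b,z):
    A,B=px2w(a,z),px2w(b,z);d=A-B
    return (A+B)[:2]/2,np.degrees(np.arctan2(d[1],d[0])),np.linalg.norm(d)
def plan(x,y,z,yaw,s=None):
    """yaw: deg of the line of vehicle length; tool y across it"""
    s=s or read_state();R=Ro.from_rotvec(s['eef_rot'])
    sh=R.inv().apply(np.array([x,y,z])-s['eef_pos'])*1000
    ty=R.apply([0,1,0]);cur=np.degrees(np.arctan2(ty[1],ty[0]))
    d=(yaw+90-cur+90)%180-90
    print('shift',sh.round(1),'turn z',round(-d,1),'| tcp',np.round(s['eef_pos'],4),'yaw',round(cur,1),'t',s['t'],'w',round(s['gripper_width'],4),'q7',round(s['joint_positions'][6],2))
E
python3 - <<'E'
from h import *
P={'teal':((280,50),(287.5,207.5),.004),'pink':((384,51),(392,208),.004),'sand':((491,36),(499,192),.004),'lilac':((599,37),(607,192),.004),
'truck':((36,280),(82,384),.054),'van':((245,296),(268,382),.05),'bus':((699,260),(748,393),.054)}
for k,(a,b,z) in P.items(): print(k,*pose(crop(a),crop(b),z))
for k,p in dict(teal=(284,128),pink=(388,129),sand=(494,113),lilac=(603,113),tree=(161,127),house=(726,94)).items(): print(k,px2w(crop(p),.004)[:2])
im=cv2.imread('pics/raw.png');hsv=cv2.cvtColor(im,cv2.COLOR_BGR2HSV)
def seg(n,lo,hi,z,box):
    m=cv2.inRange(hsv,lo,hi);k=np.zeros_like(m);x0,y0,x1,y1=box;k[y0:y1,x0:x1]=m[y0:y1,x0:x1]
    pts=cv2.findNonZero(k);r=cv2.minAreaRect(pts);c=cv2.boxPoints(r);
    if np.linalg.norm(c[0]-c[1])<np.linalg.norm(c[1]-c[2]):c=np.roll(c,1,0)
    print(n,len(pts),c.round(1).tolist(),*pose((c[0]+c[3])/2,(c[1]+c[2])/2,z))
seg('car',(20,140,60),(32,255,255),.03,(270,175,305,210))
seg('truck',(105,100,30),(125,255,255),.054,(146,165,178,210))
seg('van_red',(0,150,60),(8,255,255),.04,(205,170,230,210))
seg('bus_w',(0,0,130),(180,40,255),.054,(335,165,366,211))
E
```

```text
teal [0.64330014 0.09163068] 3.018146156534836 0.14194992525326436
pink [ 0.64302655 -0.00139388] 3.0141147364256087 0.14159939308403588
sand [ 0.65742008 -0.09703551] 2.8327380884860416 0.1409302520550392
lilac [ 0.65739604 -0.19375056] 2.650920229208325 0.140113421577736
truck [0.45757225 0.28041838] 24.408515400791153 0.09785698034243474
van [0.45227065 0.1117012 ] 15.287343963105142 0.07671094139139503
bus [ 0.46398551 -0.28989166] 19.796475449379287 0.12177617268971991
teal [0.64379377 0.09140189]
pink [ 0.6432955  -0.00140247]
sand [ 0.6581389 -0.0961508]
lilac [ 0.65857321 -0.19376546]
tree [0.6442178  0.20098582]
house [ 0.67625302 -0.30425893]
car 229 [[288.5, 204.60000610351562], [276.70001220703125, 189.0], [286.20001220703125, 181.89999389648438], [297.8999938964844, 197.60000610351562]] [ 0.44869482 -0.09868697] -143.1535008356524 0.0598022432964339
truck 361 [[161.39999389648438, 207.6999969482422], [148.1999969482422, 176.89999389648438], [160.39999389648438, 171.6999969482422], [173.60000610351562, 202.39999389648438]] [0.45705497 0.28211378] -156.24298322467774 0.1008379612883277
van_red 123 [[215.3000030517578, 205.60000610351562], [208.1999969482422, 180.6999969482422], [219.5, 177.39999389648438], [226.6999969482422, 202.39999389648438]] [0.45283443 0.11385404] -163.74146422529444 0.0788251115047814
bus_w 418 [[332.1000061035156, 204.60000610351562], [338.20001220703125, 165.1999969482422], [368.3999938964844, 169.8000030517578], [362.29998779296875, 209.3000030517578]] [ 0.46609721 -0.28669759] 170.76801710182588 0.12071359466705578
```

The crop shows the dots at teal (284,128), pink (388,129), sand (494,113) and lilac (603,113). The four vehicles are clearly told apart from the off-board blue cars. I'll start with the truck.

```bash
python3 -c "
from h import *
plan(.457,.281,.13,24)"
```

```text
shift [-320.7 -219.3  100.9] turn z -45.7 | tcp [0.2402 0.6035 0.2306] yaw 68.3 t 0.15 w 0.0855 q7 -0.02
```

Emit:
carry_out(
  rows=[
    [85,-321,-219,101,0,0,-45.7],
    [85,-321,-219,101,0,0,-45.7],
    [85,-321,-219,101,0,0,-45.7],
    [85,-321,-219,101,0,0,-45.7],
    [85,-321,-219,101,0,0,-45.7],
    [85,-321,-219,101,0,0,-45.7],
    [85,-321,-219,101,0,0,-45.7],
    [85,-321,-219,101,0,0,-45.7],
  ],
  grip_force=40,
)

```text
t: 0.82
eef_pos: [0.4215, 0.3346, 0.1469]
eef_rot: [0.657, -3.072, -0.0]
wrist_force: [1.0, 0.2, 0.3]
gripper_width: 0.0849
```

```bash
python3 -c "
from h import *
plan(.457,.281,.13,24)"
```

```text
shift [-10.5 -63.4  16.9] turn z 0.1 | tcp [0.4215 0.3346 0.1469] yaw 114.1 t 0.8167 w 0.0849 q7 1.1
```

Emit:
carry_out(
  rows=[
    [70,-10.5,-63.5,17,0,0,0],
    [70,-10.5,-63.5,17,0,0,0],
    [70,-10.5,-63.5,17,0,0,0],
  ],
)

```text
t: 1.07
eef_pos: [0.4592, 0.2748, 0.1287]
eef_rot: [0.637, -3.074, 0.009]
wrist_force: [0.6, 0.4, 0.3]
gripper_width: 0.07
```

```bash
python3 -c "
from h import *
plan(.457,.281,.015,24)
im=get_image('wrist');cv2.imwrite('pics/w1.png',im[:,:,::-1])
c=camera_info('wrist');K,R,t=(np.array(c[k]) for k in('intrinsics','R','t'))
for p in ([.457,.281,.054],):
  q=K@(R@p+t);print(q[:2]/q[2])
"
```

```text
shift [ -0.8   7.1 113.7] turn z -0.6 | tcp [0.4592 0.2748 0.1287] yaw 113.4 t 1.0667 w 0.07 q7 1.2
[260.32879724 194.05885427]
```

View pics/w1.png

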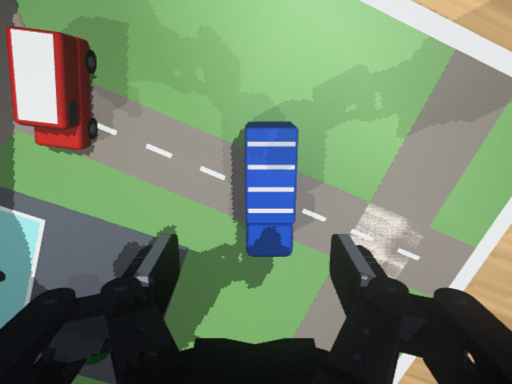

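The wrist view shows the truck centred between the fingers at about (271,189). That agrees with the top estimate to within the arm's settling, so I'll go down.

Emit:
carry_out(
  rows=[
    [70,0,0,40,0,0,0],
    [70,0,0,80,0,0,0],
    [70,0,0,110,0,0,0],
    [70,0,0,115,0,0,0],
    [70,0,0,115,0,0,0],
  ],
)

```text
t: 1.53
eef_pos: [0.4542, 0.2833, 0.014]
eef_rot: [0.655, -3.069, 0.001]
wrist_force: [0.0, 0.2, -0.3]
gripper_width: 0.0697
```

```bash
python3 -c "
from h import *
plan(.457,.281,.015,24)
im=get_image('wrist');cv2.imwrite('pics/w2.png',im[:,:,::-1])
"
```

```text
shift [-1.6 -3.3 -1. ] turn z 0.1 | tcp [0.4542 0.2833 0.014 ] yaw 114.1 t 1.5333 w 0.0697 q7 1.15
```

View pics/w2.png

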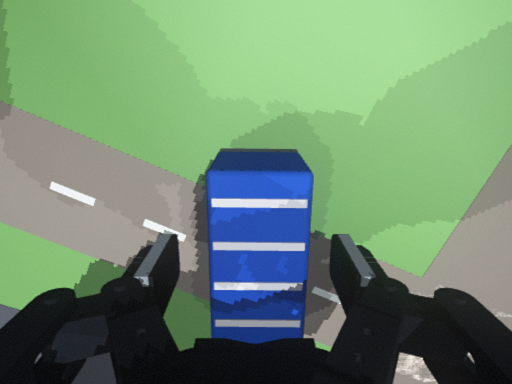

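Fingers straddle the truck (roof from x = 207 to 313 px). Now close and lift.

Emit:
carry_out(
  rows=[
    [20,0,0,0,0,0,0],
    [20,0,0,0,0,0,0],
    [20,0,0,0,0,0,0],
    [20,0,0,0,0,0,0],
    [20,0,0,0,0,0,0],
    [20,0,0,0,0,0,0],
    [20,0,0,0,0,0,0],
    [20,0,0,0,0,0,0],
  ],
)

```text
t: 2.25
eef_pos: [0.4573, 0.2838, 0.0174]
eef_rot: [-0.652, 3.07, 0.003]
wrist_force: [-0.0, 0.4, 6.9]
gripper_width: 0.0355
```

Emit:
carry_out(
  rows=[
    [20,0,0,-25,0,0,0],
    [20,0,0,-55,0,0,0],
    [20,0,0,-85,0,0,0],
    [20,0,0,-110,0,0,0],
    [20,0,0,-110,0,0,0],
  ],
)

```text
t: 2.67
eef_pos: [0.459, 0.2846, 0.1309]
eef_rot: [-0.65, 3.064, 0.006]
wrist_force: [1.1, 0.9, -1.1]
gripper_width: 0.0353
```

```bash
python3 -c "
from h import *
plan(.658,-.0965,.123,2.8)"
```

```text
shift [ -26.9 -429.1    7.4] turn z 21.2 | tcp [0.459  0.2846 0.1309] yaw 114.0 t 2.6667 w 0.0353 q7 1.19
```

Emit:
carry_out(
  rows=[
    [20,-13,-215,0,0,0,21],
    [20,-13,-215,0,0,0,21],
    [20,-13,-215,0,0,0,21],
    [20,-13,-215,0,0,0,21],
    [20,-13,-215,0,0,0,21],
    [20,-13,-215,0,0,0,21],
  ],
)

```text
t: 3.17
eef_pos: [0.5588, 0.0814, 0.1255]
eef_rot: [-0.064, 3.138, -0.009]
wrist_force: [1.3, -0.6, -1.1]
gripper_width: 0.0358
```

```bash
python3 -c "
from h import *
plan(.658,-.0965,.123,2.8)"
```

```text
shift [ -91.8 -181.8    3.8] turn z -0.4 | tcp [0.5588 0.0814 0.1255] yaw 92.4 t 3.1667 w 0.0358 q7 1.29
```

Emit:
carry_out(
  rows=[
    [20,-92,-185,2,0,0,0],
    [20,-92,-185,2,0,0,0],
    [20,-92,-185,2,0,0,0],
    [20,-92,-185,2,0,0,0],
    [20,-92,-185,2,0,0,0],
    [20,-92,-185,2,0,0,0],
    [20,-92,-185,2,0,0,0],
    [20,-92,-185,2,0,0,0],
  ],
)

```text
t: 3.83
eef_pos: [0.6562, -0.0877, 0.1229]
eef_rot: [0.081, -3.139, -0.002]
wrist_force: [0.1, 1.3, -1.9]
gripper_width: 0.0357
```

```bash
python3 -c "
from h import *
plan(.658,-.0965,.03,2.8)
im=get_image('wrist');cv2.imwrite('pics/w3.png',im[:,:,::-1])"
```

```text
shift [-1.5 -9.  92.9] turn z 0.2 | tcp [ 0.6562 -0.0877  0.1229] yaw 93.0 t 3.8333 w 0.0357 q7 1.59
```

View pics/w3.png

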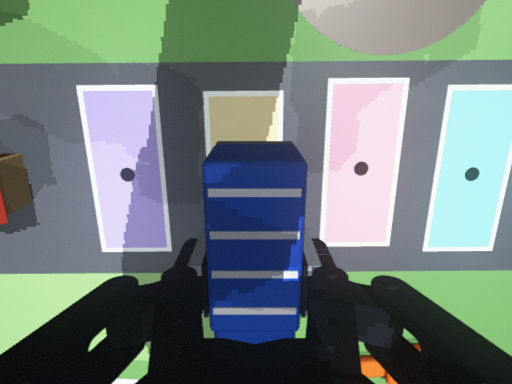

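The truck is held upright and straight (roof centred at x≈254), above the sand bay between lilac and pink. I'll correct by 9 mm and lower it.

Emit:
carry_out(
  rows=[
    [20,-1.5,-9,35,0,0,0],
    [20,-1.5,-9,65,0,0,0],
    [20,-1.5,-9,85,0,0,0],
    [20,-1.5,-9,95,0,0,0],
    [20,-1.5,-9,100,0,0,0],
    [20,-1.5,-9,104,0,0,0],
    [20,-1.5,-9,104,0,0,0],
    [20,-1.5,-9,104,0,0,0],
  ],
)

```text
t: 4.55
eef_pos: [0.6599, -0.0969, 0.0207]
eef_rot: [-0.083, 3.139, -0.0]
wrist_force: [0.1, 0.2, -1.1]
gripper_width: 0.0356
```

```bash
python3 -c "
from h import *
plan(.658,-.0965,.018,2.8);print(read_state()['wrist_force'])"
```

```text
shift [1.9 0.5 2.7] turn z 0.2 | tcp [ 0.6599 -0.0969  0.0207] yaw 93.0 t 4.55 w 0.0356 q7 1.58
[ 0.14578432  0.2311578  -1.06257446]
```

Emit:
carry_out(
  rows=[
    [20,1.5,0,2,0,0,0],
    [20,1.5,0,3.5,0,0,0],
    [20,1.5,0,3.5,0,0,0],
    [65,1.5,0,3,0,0,0],
    [65,1.5,0,3,0,0,0],
    [65,1.5,0,3,0,0,0],
    [65,1.5,0,3,0,0,0],
    [65,1.5,0,3,0,0,0],
  ],
)

```text
t: 5.22
eef_pos: [0.6574, -0.0974, 0.0164]
eef_rot: [0.082, -3.14, -0.0]
wrist_force: [-0.3, -0.0, 0.1]
gripper_width: 0.065
```

Emit:
carry_out(
  rows=[
    [65,0,0,-25,0,0,0],
    [65,0,0,-60,0,0,0],
    [65,0,0,-100,0,0,0],
    [70,0,0,-115,0,0,0],
  ],
)

```text
t: 5.55
eef_pos: [0.6603, -0.0976, 0.1367]
eef_rot: [-0.082, 3.133, -0.001]
wrist_force: [0.7, 0.3, 0.4]
gripper_width: 0.0699
```

```bash
python3 -c "
from h import *
plan(.4525,.1130,.13,16)"
```

```text
shift [196.6 221.1   5. ] turn z -13.0 | tcp [ 0.6603 -0.0976  0.1367] yaw 93.0 t 5.55 w 0.0699 q7 1.61
```

Next, the van to the pink bay.

Emit:
carry_out(
  rows=[
    [70,197,221,5,0,0,-13],
    [70,197,221,5,0,0,-13],
    [70,197,221,5,0,0,-13],
    [70,197,221,5,0,0,-13],
    [70,197,221,5,0,0,-13],
    [70,197,221,5,0,0,-13],
    [70,197,221,5,0,0,-13],
    [70,197,221,5,0,0,-13],
  ],
)

```text
t: 6.22
eef_pos: [0.4429, 0.1186, 0.1265]
eef_rot: [0.452, -3.104, -0.004]
wrist_force: [0.1, -0.3, -0.5]
gripper_width: 0.07
```

```bash
python3 -c "
from h import *
plan(.4525,.1130,.018,16)"
```

```text
shift [ -8.1  -8.5 108.4] turn z 0.6 | tcp [0.4429 0.1186 0.1265] yaw 106.6 t 6.2167 w 0.07 q7 1.35
```

Emit:
carry_out(
  rows=[
    [70,0,0,20,0,0,0],
    [70,0,0,30,0,0,0],
    [70,0,0,30,0,0,0],
    [70,0,0,30,0,0,0],
  ],
)

```text
t: 6.55
eef_pos: [0.4491, 0.113, 0.0963]
eef_rot: [0.437, -3.11, 0.0]
wrist_force: [0.5, -0.8, -0.4]
gripper_width: 0.0703
```

```bash
python3 -c "
from h import *
plan(.4525,.1130,.018,16)
c=camera_info('wrist');K,R,t=(np.array(c[k]) for k in('intrinsics','R','t'))
p=[.4525,.113,.05];q=K@(R@p+t);print(q[:2]/q[2])
im=get_image('wrist');cv2.imwrite('pics/w4.png',im[:,:,::-1])"
```

```text
shift [-3.4 -0.9 78.3] turn z 0.0 | tcp [0.4491 0.113  0.0963] yaw 106.0 t 6.55 w 0.0703 q7 1.33
[255.42529875 212.70679498]
```

View pics/w4.png

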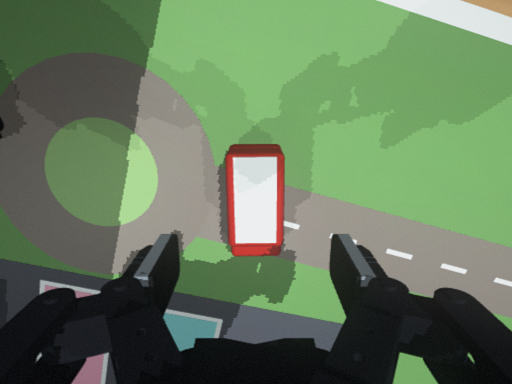

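The wrist view shows the van centred across (x≈255) and about 3 mm nearer the base than estimated. The tool's present position suits that, so I'll go straight down.

Emit:
carry_out(
  rows=[
    [70,-1,-1,35,0,0,0],
    [70,-1,-1,65,0,0,0],
    [70,-1,-1,77,0,0,0],
    [70,-1,-1,77,0,0,0],
    [20,-1,-1,77,0,0,0],
    [20,-1,-1,77,0,0,0],
    [20,-1,-1,77,0,0,0],
    [20,-1,-1,77,0,0,0],
  ],
)

```text
t: 7.27
eef_pos: [0.4517, 0.1127, 0.0209]
eef_rot: [-0.436, 3.108, 0.001]
wrist_force: [-0.7, -0.4, 5.8]
gripper_width: 0.0356
```

Emit:
carry_out(
  rows=[
    [20,0,0,0,0,0,0],
    [20,0,0,0,0,0,0],
    [20,0,0,0,0,0,0],
    [20,0,0,0,0,0,0],
  ],
)

```text
t: 7.6
eef_pos: [0.4517, 0.1126, 0.0209]
eef_rot: [-0.436, 3.108, 0.0]
wrist_force: [-0.8, -0.6, 7.8]
gripper_width: 0.0357
```

Emit:
carry_out(
  rows=[
    [20,0,0,-25,0,0,0],
    [20,0,0,-55,0,0,0],
    [20,0,0,-85,0,0,0],
    [20,0,0,-105,0,0,0],
    [20,0,0,-105,0,0,0],
  ],
)

```text
t: 8.02
eef_pos: [0.4529, 0.1132, 0.1286]
eef_rot: [-0.435, 3.103, 0.002]
wrist_force: [0.2, 0.7, -0.1]
gripper_width: 0.0354
```

```bash
python3 -c "
from h import *
plan(.643,-.0014,.123,3)"
```

```text
shift [-151.1 -162.5    6.8] turn z 13.0 | tcp [0.4529 0.1132 0.1286] yaw 106.0 t 8.0167 w 0.0354 q7 1.23
```

Emit:
carry_out(
  rows=[
    [20,-151,-162.5,5,0,0,13],
    [20,-151,-162.5,5,0,0,13],
    [20,-151,-162.5,5,0,0,13],
    [20,-151,-162.5,5,0,0,13],
    [20,-151,-162.5,5,0,0,13],
    [20,-151,-162.5,5,0,0,13],
    [20,-151,-162.5,5,0,0,13],
    [20,-151,-162.5,5,0,0,13],
  ],
)

```text
t: 8.68
eef_pos: [0.6397, -0.0028, 0.1184]
eef_rot: [0.08, -3.139, -0.0]
wrist_force: [-0.6, 0.4, -0.4]
gripper_width: 0.0353
```

Emit:
carry_out(
  rows=[
    [20,0,0,20,0,0,0],
    [20,0,0,40,0,0,0],
    [20,0,0,40,0,0,0],
    [20,0,0,40,0,0,0],
  ],
)

```text
t: 9.02
eef_pos: [0.6381, -0.0009, 0.0786]
eef_rot: [0.085, -3.137, -0.001]
wrist_force: [0.2, 0.5, -0.4]
gripper_width: 0.0352
```

```bash
python3 -c "
from h import *
plan(.643,-.0014,.021,3)"
```

```text
shift [-5.1 -0.8 57.6] turn z 0.1 | tcp [ 0.6381 -0.0009  0.0786] yaw 93.1 t 9.0167 w 0.0352 q7 1.35
```

Emit:
carry_out(
  rows=[
    [20,-5,-1,25,0,0,0],
    [20,-5,-1,42,0,0,0],
    [20,-5,-1,50,0,0,0],
    [20,-5,-1,55,0,0,0],
    [20,-5,-1,58,0,0,0],
    [20,-5,-1,59,0,0,0],
    [20,-5,-1,59,0,0,0],
    [20,-5,-1,59,0,0,0],
  ],
)

```text
t: 9.68
eef_pos: [0.646, -0.0029, 0.0214]
eef_rot: [-0.082, 3.139, 0.0]
wrist_force: [-0.4, -0.5, -0.8]
gripper_width: 0.0357
```

```bash
python3 -c "
from h import *
plan(.643,-.0014,.021,3);print(read_state()['wrist_force'])"
```

```text
shift [2.9 1.6 0.4] turn z -0.0 | tcp [ 0.646  -0.0029  0.0214] yaw 93.0 t 9.6833 w 0.0357 q7 1.34
[-0.36498504 -0.48373098 -0.82146797]
```

Emit:
carry_out(
  rows=[
    [20,1,1,1,0,0,0],
    [20,1,1,2,0,0,0],
    [20,1,1,2,0,0,0],
    [65,1,1,2,0,0,0],
    [65,1,1,2,0,0,0],
    [65,1,1,2,0,0,0],
    [65,1,1,2,0,0,0],
    [65,1,1,2,0,0,0],
  ],
)

```text
t: 10.35
eef_pos: [0.6442, -0.0019, 0.0182]
eef_rot: [0.082, -3.14, -0.0]
wrist_force: [0.2, 0.5, -0.0]
gripper_width: 0.0651
```

Emit:
carry_out(
  rows=[
    [65,0,0,-25,0,0,0],
    [65,0,0,-60,0,0,0],
    [65,0,0,-100,0,0,0],
    [70,0,0,-112,0,0,0],
  ],
)

```text
t: 10.68
eef_pos: [0.6476, -0.0015, 0.1359]
eef_rot: [-0.082, 3.132, 0.001]
wrist_force: [1.1, -0.2, 0.9]
gripper_width: 0.0696
```

```bash
python3 -c "
from h import *
plan(.4487,-.0987,.13,37)"
```

```text
shift [203.7 -86.7   4.2] turn z -34.0 | tcp [ 0.6476 -0.0015  0.1359] yaw 93.0 t 10.6833 w 0.0696 q7 1.37
```

Now the car.

Emit:
carry_out(
  rows=[
    [70,201,-87,5,0,0,-34],
    [70,201,-87,5,0,0,-34],
    [70,201,-87,5,0,0,-34],
    [70,201,-87,5,0,0,-34],
    [70,201,-87,5,0,0,-34],
    [70,201,-87,5,0,0,-34],
    [70,201,-87,5,0,0,-34],
    [70,201,-87,5,0,0,-34],
  ],
)

```text
t: 11.35
eef_pos: [0.4488, -0.0997, 0.1257]
eef_rot: [-0.994, 2.979, -0.0]
wrist_force: [-0.1, 0.0, 0.4]
gripper_width: 0.0698
```

Emit:
carry_out(
  rows=[
    [70,0,0,20,0,0,0],
    [70,0,0,35,0,0,0],
    [70,0,0,35,0,0,0],
    [70,0,0,35,0,0,0],
  ],
)

```text
t: 11.68
eef_pos: [0.4494, -0.0982, 0.0901]
eef_rot: [-0.999, 2.978, 0.001]
wrist_force: [1.3, 0.6, 0.2]
gripper_width: 0.0696
```

```bash
python3 -c "
from h import *
plan(.4487,-.0987,.011,37)
c=camera_info('wrist');K,R,t=(np.array(c[k]) for k in('intrinsics','R','t'))
p=[.4487,-.0987,.03];q=K@(R@p+t);print(q[:2]/q[2])
im=get_image('wrist');cv2.imwrite('pics/w5.png',im[:,:,::-1])"
```

```text
shift [ 0.9 -0.  79.1] turn z 0.1 | tcp [ 0.4494 -0.0982  0.0901] yaw 127.1 t 11.6833 w 0.0696 q7 1.87
[257.09651937 199.86846156]
```

View pics/w5.png

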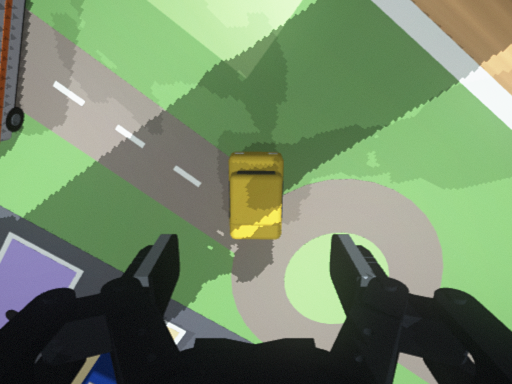

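The car is centred at (256,197), against a prediction of (257,200). Now descend low and grip.

Emit:
carry_out(
  rows=[
    [70,0,0,35,0,0,0],
    [70,0,0,65,0,0,0],
    [70,0,0,78,0,0,0],
    [70,0,0,83,0,0,0],
    [70,0,0,83,0,0,0],
    [20,0,0,83,0,0,0],
    [20,0,0,83,0,0,0],
    [20,0,0,83,0,0,0],
  ],
)

```text
t: 12.4
eef_pos: [0.4492, -0.0995, 0.0085]
eef_rot: [-0.996, 2.977, -0.002]
wrist_force: [-3.5, 0.9, 20.2]
gripper_width: 0.0356
```

Emit:
carry_out(
  rows=[
    [20,0,0,0,0,0,0],
    [20,0,0,0,0,0,0],
    [20,0,0,0,0,0,0],
    [20,0,0,0,0,0,0],
  ],
)

```text
t: 12.73
eef_pos: [0.4491, -0.0995, 0.0085]
eef_rot: [-0.996, 2.977, -0.002]
wrist_force: [-1.1, 0.3, 6.7]
gripper_width: 0.0352
```

```bash
python3 -c "
from h import *
plan(.6435,.0915,.123,3)"
```

```text
shift [-270.4   35.4 -114.1] turn z 34.0 | tcp [ 0.4491 -0.0995  0.0085] yaw 127.0 t 12.7333 w 0.0352 q7 1.66
```

Emit:
carry_out(
  rows=[
    [20,0,0,-25,0,0,0],
    [20,0,0,-55,0,0,0],
    [20,0,0,-85,0,0,0],
    [20,0,0,-112,0,0,0],
    [20,0,0,-112,0,0,0],
  ],
)

```text
t: 13.15
eef_pos: [0.451, -0.0997, 0.1239]
eef_rot: [-0.993, 2.973, -0.006]
wrist_force: [0.8, -0.1, -1.5]
gripper_width: 0.0352
```

Emit:
carry_out(
  rows=[
    [20,-270.5,35.5,0,0,0,34],
    [20,-270.5,35.5,0,0,0,34],
    [20,-270.5,35.5,0,0,0,34],
    [20,-270.5,35.5,0,0,0,34],
    [20,-270.5,35.5,0,0,0,34],
    [20,-270.5,35.5,0,0,0,34],
    [20,-270.5,35.5,0,0,0,34],
    [20,-270.5,35.5,0,0,0,34],
  ],
)

```text
t: 13.82
eef_pos: [0.6461, 0.0988, 0.1195]
eef_rot: [-0.091, 3.136, 0.008]
wrist_force: [-0.0, 0.9, -0.5]
gripper_width: 0.0354
```

Emit:
carry_out(
  rows=[
    [20,0,0,0,0,0,0],
    [20,0,0,20,0,0,0],
    [20,0,0,40,0,0,0],
    [20,0,0,40,0,0,0],
    [20,0,0,40,0,0,0],
  ],
)

```text
t: 14.23
eef_pos: [0.641, 0.0896, 0.0785]
eef_rot: [0.08, -3.137, 0.003]
wrist_force: [1.0, -0.5, 0.0]
gripper_width: 0.0349
```

```bash
python3 -c "
from h import *
plan(.6435,.0915,.011,3)
im=get_image('wrist');cv2.imwrite('pics/w6.png',im[:,:,::-1])"
```

```text
shift [-2.9  1.8 67.5] turn z -0.1 | tcp [0.641  0.0896 0.0785] yaw 92.9 t 14.2333 w 0.0349 q7 1.15
```

View pics/w6.png

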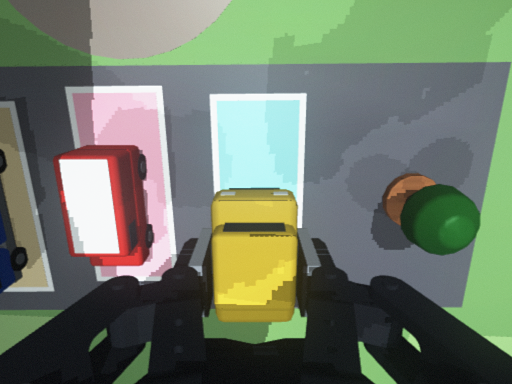

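The car is held level over the teal bay, with the tree well to the side at (440,218). The van stands in pink. Lowering.

Emit:
carry_out(
  rows=[
    [20,-2,1.5,25,0,0,0],
    [20,-2,1.5,45,0,0,0],
    [20,-2,1.5,57,0,0,0],
    [20,-2,1.5,63,0,0,0],
    [20,-2,1.5,66,0,0,0],
    [20,-2,1.5,67,0,0,0],
    [20,-2,1.5,67,0,0,0],
    [20,-2,1.5,67,0,0,0],
  ],
)

```text
t: 14.95
eef_pos: [0.6455, 0.0935, 0.0135]
eef_rot: [-0.082, 3.139, 0.001]
wrist_force: [-0.7, 0.8, -0.3]
gripper_width: 0.0355
```

```bash
python3 -c "
from h import *
plan(.6435,.0915,.010,3);print(read_state()['wrist_force'])"
```

```text
shift [ 2.1 -1.9  3.5] turn z -0.0 | tcp [0.6455 0.0935 0.0135] yaw 93.0 t 14.95 w 0.0355 q7 1.12
[-0.67905713  0.80552638 -0.33635028]
```

Emit:
carry_out(
  rows=[
    [20,1,-1,2,0,0,0],
    [20,1,-1,4,0,0,0],
    [20,1,-1,4,0,0,0],
    [60,1,-1,4,0,0,0],
    [60,1,-1,3,0,0,0],
    [60,1,-1,3,0,0,0],
    [60,1,-1,3,0,0,0],
    [60,1,-1,3,0,0,0],
  ],
)

```text
t: 15.62
eef_pos: [0.6438, 0.0923, 0.0095]
eef_rot: [-0.082, 3.14, 0.0]
wrist_force: [0.5, 0.5, 0.5]
gripper_width: 0.0599
```

Emit:
carry_out(
  rows=[
    [60,0,0,-25,0,0,0],
    [60,0,0,-60,0,0,0],
    [60,0,0,-100,0,0,0],
    [70,0,0,-118,0,0,0],
  ],
)

```text
t: 15.95
eef_pos: [0.646, 0.093, 0.1321]
eef_rot: [-0.082, 3.135, 0.002]
wrist_force: [1.3, 1.3, 1.3]
gripper_width: 0.0694
```

```bash
python3 -c "
from h import *
plan(.465,-.289,.13,20)"
```

```text
shift [ 200.8 -372.1    0.4] turn z -17.0 | tcp [0.646  0.093  0.1321] yaw 93.0 t 15.95 w 0.0694 q7 1.17
```

Now the bus. Half way first, then the hover.

Emit:
carry_out(
  rows=[
    [70,100,-186,0,0,0,-17],
    [70,100,-186,0,0,0,-17],
    [70,100,-186,0,0,0,-17],
    [70,100,-186,0,0,0,-17],
    [70,100,-186,0,0,0,-17],
    [70,100,-186,0,0,0,-17],
    [70,100,-186,0,0,0,-17],
  ],
)

```text
t: 16.53
eef_pos: [0.552, -0.1031, 0.1273]
eef_rot: [0.535, -3.094, 0.003]
wrist_force: [1.0, 1.3, 0.2]
gripper_width: 0.0699
```

```bash
python3 -c "
from h import *
plan(.465,-.289,.13,20)"
```

```text
shift [ 144.3 -146.    -2.2] turn z -0.4 | tcp [ 0.552  -0.1031  0.1273] yaw 109.6 t 16.5333 w 0.0699 q7 1.66
```

Emit:
carry_out(
  rows=[
    [70,143,-146,-1,0,0,0],
    [70,143,-146,-1,0,0,0],
    [70,143,-146,-1,0,0,0],
    [70,143,-146,-1,0,0,0],
    [70,143,-146,-1,0,0,0],
    [70,143,-146,-1,0,0,0],
    [70,143,-146,15,0,0,0],
    [70,143,-146,15,0,0,0],
  ],
)

```text
t: 17.2
eef_pos: [0.469, -0.2837, 0.111]
eef_rot: [0.545, -3.093, -0.003]
wrist_force: [-0.2, 1.1, 0.1]
gripper_width: 0.0697
```

Emit:
carry_out(
  rows=[
    [70,0,0,5,0,0,0],
    [70,0,0,5,0,0,0],
    [70,0,0,5,0,0,0],
  ],
)

```text
t: 17.45
eef_pos: [0.47, -0.2836, 0.1076]
eef_rot: [-0.549, 3.093, 0.001]
wrist_force: [-0.4, 0.4, 0.2]
gripper_width: 0.0702
```

```bash
python3 -c "
from h import *
plan(.465,-.289,.018,20)
c=camera_info('wrist');K,R,t=(np.array(c[k]) for k in('intrinsics','R','t'))
p=[.465,-.289,.054];q=K@(R@p+t);print(q[:2]/q[2])
im=get_image('wrist');cv2.imwrite('pics/w7.png',im[:,:,::-1])"
```

```text
shift [ 6.6 -3.4 89.6] turn z 0.1 | tcp [ 0.47   -0.2836  0.1076] yaw 110.1 t 17.45 w 0.0702 q7 1.97
[251.62496771 194.09330045]
```

View pics/w7.png

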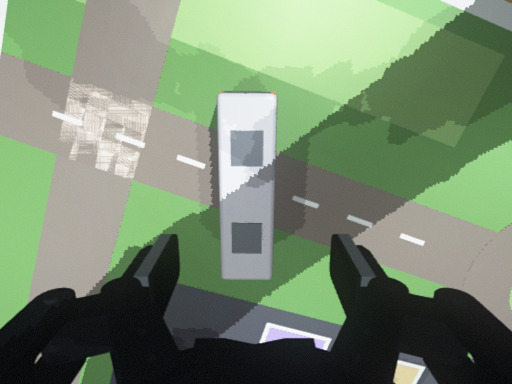

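The bus roof is centred at (247,186), predicted (252,194), so it is about 5 mm nearer the base. I'll correct for that and grip.

Emit:
carry_out(
  rows=[
    [70,10,-6,30,0,0,0],
    [70,10,-6,65,0,0,0],
    [70,10,-6,83,0,0,0],
    [70,10,-6,90,0,0,0],
    [70,10,-6,90,0,0,0],
    [20,10,-6,90,0,0,0],
    [20,10,-6,90,0,0,0],
    [20,10,-6,90,0,0,0],
  ],
)

```text
t: 18.17
eef_pos: [0.463, -0.2941, 0.019]
eef_rot: [-0.545, 3.092, -0.002]
wrist_force: [-3.9, 1.3, 8.1]
gripper_width: 0.0358
```

Emit:
carry_out(
  rows=[
    [20,0,0,0,0,0,0],
    [20,0,0,0,0,0,0],
    [20,0,0,0,0,0,0],
    [20,0,0,0,0,0,0],
    [20,0,0,0,0,0,0],
  ],
)

```text
t: 18.58
eef_pos: [0.463, -0.2942, 0.019]
eef_rot: [-0.545, 3.092, -0.003]
wrist_force: [-0.6, 1.3, 6.8]
gripper_width: 0.0354
```

Emit:
carry_out(
  rows=[
    [20,0,0,-25,0,0,0],
    [20,0,0,-55,0,0,0],
    [20,0,0,-85,0,0,0],
    [20,0,0,-112,0,0,0],
    [20,0,0,-112,0,0,0],
  ],
)

```text
t: 19.0
eef_pos: [0.465, -0.2953, 0.1347]
eef_rot: [-0.544, 3.087, -0.01]
wrist_force: [1.2, -1.4, -1.4]
gripper_width: 0.0358
```

```bash
python3 -c "
from h import *
plan(.658,-.194,.123,2.7)"
```

```text
shift [-216.    29.4   12.9] turn z 17.3 | tcp [ 0.465  -0.2953  0.1347] yaw 110.0 t 19.0 w 0.0358 q7 2.01
```

Emit:
carry_out(
  rows=[
    [20,-215,29,8,0,0,17.3],
    [20,-215,29,8,0,0,17.3],
    [20,-215,29,8,0,0,17.3],
    [20,-215,29,8,0,0,17.3],
    [20,-215,29,8,0,0,17.3],
    [20,-215,29,8,0,0,17.3],
    [20,-215,29,8,0,0,17.3],
    [20,-215,29,8,0,0,17.3],
  ],
)

```text
t: 19.67
eef_pos: [0.6531, -0.1927, 0.1203]
eef_rot: [0.076, -3.138, 0.0]
wrist_force: [-0.6, -0.0, -1.7]
gripper_width: 0.0357
```

Emit:
carry_out(
  rows=[
    [20,0,0,0,0,0,0],
    [20,0,0,20,0,0,0],
    [20,0,0,35,0,0,0],
    [20,0,0,35,0,0,0],
    [20,0,0,35,0,0,0],
  ],
)

```text
t: 20.08
eef_pos: [0.652, -0.1947, 0.0858]
eef_rot: [0.071, -3.138, 0.001]
wrist_force: [-0.7, 0.0, -1.7]
gripper_width: 0.0355
```

```bash
python3 -c "
from h import *
plan(.658,-.194,.020,2.7)
im=get_image('wrist');cv2.imwrite('pics/w8.png',im[:,:,::-1])"
```

```text
shift [-6.2  0.5 65.8] turn z -0.1 | tcp [ 0.652  -0.1947  0.0858] yaw 92.6 t 20.0833 w 0.0355 q7 1.57
```

View pics/w8.png

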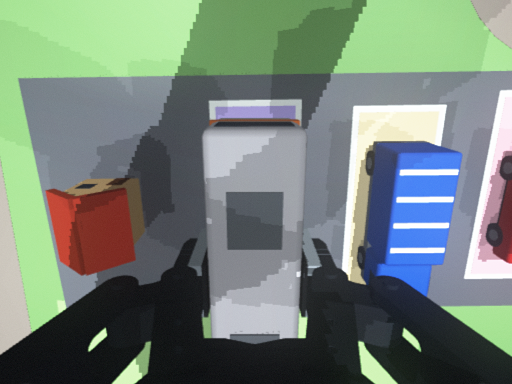

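The bus is held straight over the lilac bay, with the house to the left at (95,220) and the truck in sand. Lowering.

Emit:
carry_out(
  rows=[
    [20,-4,0.5,25,0,0,0],
    [20,-4,0.5,45,0,0,0],
    [20,-4,0.5,56,0,0,0],
    [20,-4,0.5,61,0,0,0],
    [20,-4,0.5,64,0,0,0],
    [20,-4,0.5,65,0,0,0],
    [20,-4,0.5,65,0,0,0],
    [20,-4,0.5,65,0,0,0],
  ],
)

```text
t: 20.8
eef_pos: [0.6587, -0.1926, 0.0226]
eef_rot: [-0.074, 3.139, -0.001]
wrist_force: [-0.6, 0.1, -0.9]
gripper_width: 0.0356
```

```bash
python3 -c "
from h import *
plan(.658,-.194,.020,2.7);print(read_state()['wrist_force'])"
```

```text
shift [ 0.8 -1.4  2.6] turn z -0.0 | tcp [ 0.6587 -0.1926  0.0226] yaw 92.7 t 20.8 w 0.0356 q7 1.55
[-0.6339303   0.0794584  -0.88928877]
```

Emit:
carry_out(
  rows=[
    [20,0,-0.5,2,0,0,0],
    [20,0,-0.5,3.5,0,0,0],
    [20,0,-0.5,3.5,0,0,0],
    [60,0,-0.5,3.5,0,0,0],
    [60,0,-0.5,2.5,0,0,0],
    [60,0,-0.5,2.5,0,0,0],
    [60,0,-0.5,2.5,0,0,0],
    [60,0,-0.5,2.5,0,0,0],
  ],
)

```text
t: 21.47
eef_pos: [0.658, -0.1929, 0.0189]
eef_rot: [0.074, -3.141, -0.0]
wrist_force: [-0.1, 0.6, -0.2]
gripper_width: 0.0601
```

Emit:
carry_out(
  rows=[
    [60,0,0,-25,0,0,0],
    [60,0,0,-60,0,0,0],
    [60,0,0,-100,0,0,0],
    [60,0,0,-140,0,0,0],
    [60,0,0,-150,0,0,0],
  ],
)

```text
t: 21.88
eef_pos: [0.6619, -0.1933, 0.1762]
eef_rot: [-0.073, 3.13, -0.004]
wrist_force: [1.7, 0.7, 0.2]
gripper_width: 0.0601
```

Emit:
carry_out(
  rows=[
    [60,210,-100,0,0,0,0],
    [60,210,-100,0,0,0,0],
    [60,210,-100,0,0,0,0],
    [60,210,-100,0,0,0,0],
    [60,210,-100,0,0,0,0],
    [60,210,-100,0,0,0,0],
    [60,210,-100,0,0,0,0],
    [60,210,-100,0,0,0,0],
  ],
)

```text
t: 22.55
eef_pos: [0.4516, -0.304, 0.1691]
eef_rot: [0.069, -3.141, 0.001]
wrist_force: [0.6, 0.7, 1.3]
gripper_width: 0.0597
```

```bash
python3 - <<'E'
from h import *
im=get_image('top')
cv2.imwrite('pics/crop2.png',cv2.resize(im[95:215,145:370,::-1],None,fx=3.5,fy=3.5,interpolation=cv2.INTER_CUBIC))
E
```

```text
(no output)
```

View pics/crop2.png

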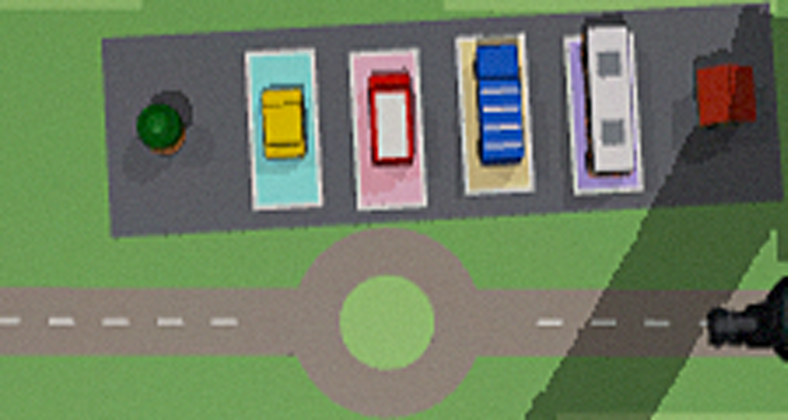

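```bash
python3 - <<'E'
from h import *
B=dict(car=(.6435,.0915),van=(.643,-.0014),truck=(.658,-.0965),bus=(.658,-.194))
for k,a,b,z in(('car',(281,88),(286,158),.028),('van',(389,73),(393.5,164),.045),('truck',(497,44),(501,163),.052),('bus',(607,27),(611.5,172),.054)):
    c,y,l=pose(crop(a),crop(b),z);print(k,(c-B[k])*1000,y,l)
E
```

```text
car [ 0.31487442 -0.84103522] 4.364109494172056 0.06221425483262735
van [ 1.99900463 -2.39472615] 2.921806595359488 0.07993673424230771
truck [-0.76672296 -0.5537226 ] 1.822207287726736 0.10415449282089209
bus [2.81285291 1.51911262] 1.4695685051350444 0.12685742803010697
```

All four are within about 3 mm and 2° of their bays, and the tree and house haven't moved. Handing in.

```bash
python3 -c "
from bench import *
job_done();print('ok')"
```

```text
the job is handed in; nothing more can be done
ok
```

The four vehicles are parked in order from the tree: car in teal, van in pink, truck in sand and bus next to the house in lilac. I handed the job in at about 23 s of the 99 s allowed; the hand-in reports no verdict.

- **Placing:** in the last top view, all four are within about 3.2 mm and 2° of their bay's centre and direction. They stand upright and are released.
- **Surroundings:** the tree and house show at the same pixels as at the start, and I left the two blue cars alone. The gripper was clear of everything.
- **Deviations:** while closing on the car, the wrist force briefly reached 20 N upward, well under the limits. The wrist camera put the van and the bus 3–5 mm from the top-view estimate, so I adjusted those grips. No check failed.

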